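# Unlock the medicine box and hold the key turned

## Robot

A 6-joint arm with a two-finger parallel gripper is mounted at the origin on a cart in front of the work surface, level with it; the furniture and walls round the work are solid. World frame = base frame: x ahead of the robot, y to its left, z up, the work surface at z = 0. Lengths are in m, angles in rad, forces in N, time in s.
With the tool pointing down it reaches from about 0.25 to 0.775 m from the base axis. Payload 4 kg.
Tool frame: the origin (TCP) lies at the very end of the fingers, on their centre line; the grasp point (between the pads) lies 19 mm behind it (robot.hold_point_z is the distance from the TCP to the grasp point, in m); z points along the fingers, y is the line along which they close (so a half turn about z gives the same grasp; the last joint's range is limited). The gripper opens to 94 mm and grips with 3 to 60 N. Pads are 16 mm wide; open, the fingers measure 119 mm over their backs; the gripper's body (75 mm by 177 mm) begins 78 mm behind the grasp point.
Start: joints at [-1.348, 0.087, 1.371, -0, 1.684, -0.103], TCP at [0.176, -0.521, 0.206] pointing down, gripper open.
Joint ranges: [-3.1, 3.1], [-0.76, 2.03], [0.27, 2.55], [-1.08, 4.22], [0.17, 2.65], [-2.57, 2.57]. Speed limits (rad/s): [2.79, 2.79, 3.14, 3.14, 3.14, 3.14].

## Interface

Orientations are given as [roll, pitch, yaw] about the fixed x, y, z axes, in that order (R = Rz(yaw) Ry(pitch) Rx(roll)).
In Python, from bench import robot gives the robot as it stands.
- The arm moves only by the tool carry_out, never from a script. Its argument "steps" is a list of rows, each a list of 3 entries, a list of its own where there are three numbers: the shift along the tool's x, y, z in m, then the turn about the tool's z in units of 10 degrees (1.0 is 10 degrees), then the closure, from -1 (fully open) to 1 (shut). In form: [[[tx, ty, tz], roll, jaw], ...]. A call has 1 to 10 rows; each row is the pose to reach, as a shift and turn from the pose commanded when the call began, along the tool's axes at that moment; what a row does not reach only later rows make up. A row lasts 1/8 s, in which the tool goes at most 62.5 mm and 10.7 degrees, less where a joint would pass 70% of its speed; a pose out of reach is approached as far as the arm can. A call with a gripper value outside its range is refused whole. The fingers move at their own pace and stop on an object; the grip force is fixed at half the most. Time passes only in rows, so rows that repeat a pose let the fingers close. It gives the time, the measured TCP pose, the force, the opening and the grip force at its end, in the units of the state.
- robot.get_obs(): the state, without advancing time (a new reading comes with each control period).
- robot.snapshot(name): name is "side" or "top"; returns a dict with "image" (420x560x3 uint8, red, green, blue), "z_map" (420x560 float32, m along the optical axis (not along the pixel's ray), 0 where there is no reading), "mtx" (3x3 intrinsics, pixels), "R" (3x3) and "t" (3): a world point X has camera coordinates R X + t. Camera axes: x right, y down, z forward; pixel columns grow to the right and rows downward; lengths in m; the calibration is good to about 2 mm. A picture is of the moment at which its call begins.
- robot.close_job(): hands the job in; it is judged then, once.
The state is a dict: "time": time; "joint_positions": joint angles; "qvel": joint speeds; "joint_torque": joint torques, N m; "tool_pos": TCP position; "ee_rot": TCP orientation; "wrist_force": force on the tool from outside, world axes, zero at the start; "wrist_torque": the same for the moment, N m; "width": finger opening in m; "finger_force": force on a finger pad.
Only numpy, scipy, OpenCV 4.12 (cv2) and the standard library are available. Lean on these libraries where they do the work, as an engineer would, in place of code of your own. Each camera call takes 0.05 s, during which the arm holds its last target. There are 200 camera calls.

## Task

A honey jar has been left standing on the keyhole of the locked white medicine box: lift it off and stand it gently upright on the worktop. Then take the box's key, the one with the oblong head, from the wooden key stand, work it down past the stiff pins of the lock until its collar is fully home, and turn it a quarter clockwise as far as it goes, which brings the lid ajar. The lock springs back by itself, so finish still gripping the key and holding it turned, and leave everything else on the worktop where it is.

Things in the scene. Friction and masses are not known exactly. Their poses are not given: they have to be found in the camera images.
- honey_jar: Honey jar with a red screw lid, round, 61 mm across and 86 mm tall, standing upright on the keyhole of the medicine box. Origin: centre of its underside; z up. The front of the worktop about 0.45 m ahead and 0.38 m left of the robot is always free to take it.
- medicine_box: White steel box fixed to the worktop, 160 mm (its x, front to back) x 190 mm (its y) x 85 mm tall; hinged lid on the rear of its top with a low bail handle (19 mm above the top), in front of it a fixed deck 60 mm deep with a square steel key plate. Origin: centre of its underside; its front looks along its -x.
- keyhole (a point): Middle of the keyhole on the face of the square 30 mm key plate, 86.5 mm above the worktop, 50 mm in front of the box's centre; axes as the box's. A straight vertical slot, 19 mm along the box's x, 6.5 mm wide (edges bevelled 2 mm wider all round), 26 mm deep; below the 5 mm plate lies the turning core, slot 19 x 5.5 mm, with two sprung pins 12 and 17 mm down, one at each end.
- lock (a joint): Turn of the lock core about the vertical: 0 locked, in line with the plate's slot; grows clockwise seen from above to its stop at 1.45 rad. Gummy pins resist the key with 5 to 20 N from 11 mm above home: push slowly; rocking it 1 mm along the slot helps. It turns only when fully in. The key has 0.1 rad of play: its quarter turn (1.57) reaches the stop. The spring pulls back with 0.03 to 0.12 N m.
- lid (a joint): Opening of the lid about its rear hinge in rad; 0 shut. It is worked by the lock: the core's cam lifts it to about 0.07 rad (7 mm ajar at its front edge) at the stop, and lets it shut again when the lock springs back.
- box_key: Steel key standing upright in a slot of the stand. Origin: centre of the underside of its round collar (16 mm across, 4 thick); z up, x along its flat width, y through its thickness. Flat oblong head from z = 14 to 42 mm, 32 mm wide, 8 thick; below, a 5 mm neck, then bits 16 mm wide, 4 thick, from z = -8 to the tapered tip at -24. Both ways round alike. Home: origin at point keyhole.
- round_key: Another key, of no use here, in the other slot of the stand: round disc head 28 mm across and 6 mm thick, its middle 28 mm above its collar, a plain thin blade. To be left alone.
- key_stand: Block of light wood fixed to the worktop, 56 mm (its x) x 130 mm (its y) x 45 mm tall, with two slots 64 mm apart along its y, each holding a key: the key's collar rests on the top of the block and the head's flat width lies along the block's y. A key is drawn straight up, by 25 mm or more, to come free. Origin: centre of its underside.
- mug_white: Bystander: pale mug, 83 x 115 x 93 mm, at the back between box and stand. Origin: centre of its underside.
- teaspoon: Bystander: teaspoon, 130 mm long, lying at the front between box and stand. Origin: centre of its underside.
- tea_light: Bystander: tea light, 38 mm across, 15 mm tall, between box and stand. Origin: centre of its underside.
- tea_box: Bystander: dark carton of tea, 70 x 132 x 103 mm, at the back left. Origin: centre of its underside.
- tumbler: Bystander: clear glass tumbler, 81 mm across, 92 mm tall, at the back behind the mug. Origin: centre of its underside.
- scissors: Bystander: pair of scissors, 199 mm long, lying far to the left. Origin: centre of its underside.
- pepper_mill: Bystander: wooden pepper mill, 58 mm across, 170 mm tall, at the back left. Origin: centre of its underside.
There are look-alikes about, which are no part of the job. Leave any blue look-alike of the box_key alone.

How it is judged:
On the way, in this order (a step that is already met when the one before it is completed fails the run):
1. the honey jar stands upright on the worktop, let go (height (world z) of honey_jar below 0.008 m and angle between honey_jar's own z axis and vertical below 0.1 rad and linear speed of honey_jar below 0.03 m/s and contact force between the fingers and honey_jar below 0.1 N), for 0.2 s.
2. the box's key is fully home in the lock (horizontal distance between box_key and keyhole below 0.004 m and z of box_key in the frame of keyhole below 0.004 m and angle between box_key's own z axis and vertical below 0.12 rad), for 0.1 s.
3. the lock is turned a quarter by the gripped key (value of joint lock above 1.2 rad and contact force between the fingers and box_key above 1 N), for 0.2 s.
At the end, for the whole second after the job is handed in: The fingers still grip the box's key, which is fully home in the keyhole (collar within 4 mm of the key plate and of the keyhole's middle) and holds the lock turned beyond 1.2 rad with the lid ajar (over 0.04 rad); the honey jar stands upright on the worktop, let go (all of step 3 and value of joint lid above 0.04 rad and horizontal distance between box_key and keyhole below 0.004 m and z of box_key in the frame of keyhole below 0.004 m and height (world z) of honey_jar below 0.008 m and angle between honey_jar's own z axis and vertical below 0.1 rad and contact force between the fingers and honey_jar below 0.1 N); the arm keeps its last pose, push and grip.
It fails at once if the honey jar is tipped over or dropped (angle between honey_jar's own z axis and vertical above 0.6 rad or linear speed of honey_jar above 1.2 m/s).
It fails at once if another thing on the worktop is shifted by more than 30 mm (distance of any of mug_white, teaspoon, tea_light, tea_box, tumbler, scissors, pepper_mill, round_key from where it was at the start of the episode above 0.03 m).
It also fails if it takes over 64 s, if anything falls off the work surface, if the arm or the gripper's body presses on something with over 40 N, if the wrist force passes 120 N, or if a joint passes its speed limit or range.

## Working session

There is one attempt and no reset: what is moved stays moved. The work goes in short steps, Python scripts to look and compute and a tool call to move; the robot and the scene stay as the last step left them, time stands still between calls to the robot, and variables do not carry over. Pictures are saved under pics/ and viewed, at most 10 in all, crops included, and the job is handed in when it is done.

Besides the shell and the picture viewer there is one more tool, called after ">>>" as name(argument=value, ...) on one line, values as JSON. carry_out: Moves the arm, as the interface text tells. Its arguments: {"type":"object","properties":{"steps":{"type":"array","items":{"type":"array"}}},"required":["steps"]}

```bash
ls; mkdir -p pics
cat > h.py <<'E'
import numpy as np, cv2
from bench import robot
def pts(s):
    z=s["z_map"];K=s["mtx"];v,u=np.mgrid[:z.shape[0],:z.shape[1]]
    c=np.stack([(u-K[0,2])/K[0,0]*z,(v-K[1,2])/K[1,1]*z,z],-1)
    return (c-s["t"])@s["R"]   # R^T (c-t)
def ray(s,u,v,h):
    d=np.linalg.inv(s["mtx"])@[u,v,1]@s["R"]; o=-s["R"].T@s["t"]
    return o+d*(h-o[2])/d[2]
def proj(s,X):
    c=s["mtx"]@(s["R"]@np.asarray(X)+s["t"]);return c[:2]/c[2]
E
python3 - <<'E'
from h import *
for n in("top","side"):
    s=robot.snapshot(n);cv2.imwrite(f"pics/{n}0.png",s["image"][...,::-1]);np.savez(n+"0.npz",**s)
    print(n,-s["R"].T@s["t"],s["mtx"][0,0],s["R"][2])
o=robot.get_obs();print(o)
E
```

```text
pics
top [0.34935042 0.16736634 1.35869128] 392.4805722486298 [ 0.14558746 -0.01817527 -0.98917842]
side [ 0.21562039 -0.71799925  0.77721192] 409.1910294098309 [ 0.29905016  0.75261209 -0.58663791]
{'time': 0.1, 'joint_positions': array([-1.34810344e+00,  8.78833830e-02,  1.37209459e+00,  3.05152791e-06,
        1.68362005e+00, -1.03075472e-01]), 'qvel': array([ 5.48758045e-05, -9.11212716e-04, -1.11161334e-03,  4.14863610e-04,
       -4.78998486e-04,  4.33111076e-04]), 'joint_torque': array([ 1.49185173e-03, -3.41252875e+01, -3.03300905e+01,  7.18964380e-02,
        3.04675859e-02, -9.98341966e-05]), 'tool_pos': array([ 0.17591851, -0.52057873,  0.20442432]), 'ee_rot': array([-3.13959824e+00, -2.09355445e-04,  3.25768487e-01]), 'wrist_force': array([ 0.97290222,  0.10551745, -0.05484436]), 'wrist_torque': array([-0.01655462,  0.00632136, -0.01032167]), 'finger_force': 0.0, 'width': 0.09427053371940637}
```

View pics/top0.png

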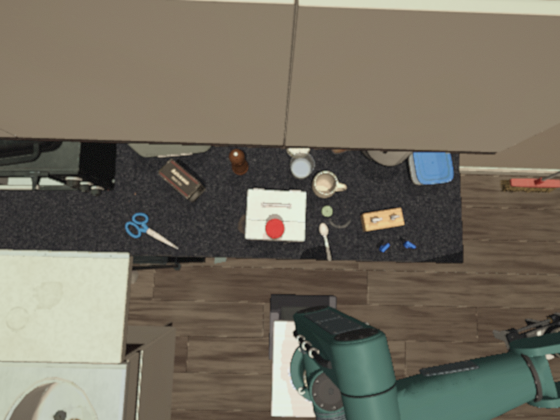

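View pics/side0.png

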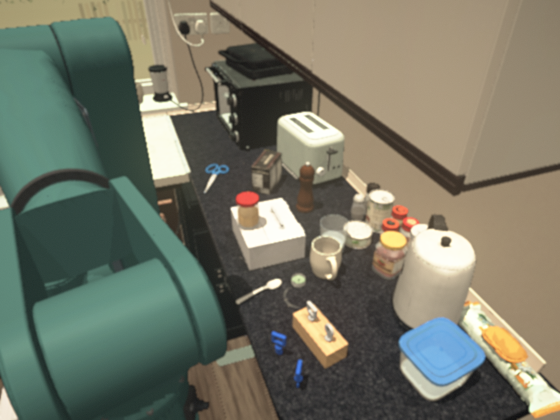

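Run:
```python
from h import *
t=dict(np.load("top0.npz"));s=dict(np.load("side0.npz"))
a=t["image"][195:260,340:430];b=s["image"][285:390,260:360]
f=lambda i,k:cv2.resize(i,None,fx=k,fy=k,interpolation=cv2.INTER_CUBIC)
A=f(a,4);B=f(b,4);C=np.zeros((420,770,3),np.uint8);C[:260,:360]=A;C[:420,365:765]=B
cv2.imwrite("pics/crop1.png",C[...,::-1])
for n,S in(("top",t),("side",s)):
    hsv=cv2.cvtColor(S["image"],cv2.COLOR_RGB2HSV);P=pts(S)
    for nm,lo,hi,bx in(("redlid",(0,150,80),(8,255,255),(210,180,320,260)),("box",(0,0,150),(179,60,255),(210,170,320,280)),("wood",(8,60,120),(25,255,255),(280,190,420,370))):
        x0,y0,x1,y1=bx;m=np.zeros(hsv.shape[:2],np.uint8);m[y0:y1,x0:x1]=cv2.inRange(hsv,lo,hi)[y0:y1,x0:x1]
        k,l,st,ce=cv2.connectedComponentsWithStats(m);j=1+st[1:,4].argmax();mm=l==j
        Q=P[mm];zt=np.percentile(Q[:,2],80);q=Q[abs(Q[:,2]-zt)<.006]
        r=cv2.minAreaRect(q[:,:2].astype(np.float32))
        print(n,nm,st[j],ce[j].round(1),"zt",zt.round(4),"mean",q.mean(0).round(4),"rect",np.round(r[0],4),np.round(r[1],4),round(r[2],1))
```

```text
top redlid [266 219  18  19 268] [274.3 228.1] zt 0.1747 mean [0.447  0.1677 0.173 ] rect [0.4476 0.167 ] [0.0549 0.0515] 2.0
top box [ 245  188   61   53 2630] [275.5 213. ] zt 0.0876 mean [0.5036 0.1639 0.0856] rect [0.4999 0.1637] [0.1896 0.1632] 89.1
top wood [363 208  42  23 663] [383.1 219.1] zt 0.0471 mean [ 0.4977 -0.1997  0.0454] rect [ 0.4982 -0.2   ] [0.0563 0.1304] 10.8
side redlid [236 192  23  15 271] [246.9 198.5] zt 0.1728 mean [0.4468 0.1618 0.1716] rect [0.4468 0.163 ] [0.0586 0.0581] 28.2
side box [ 230  198   76   71 3314] [270.1 234. ] zt 0.085 mean [0.5065 0.1385 0.0841] rect [0.5007 0.1612] [0.1942 0.1642] 88.7
side wood [ 365  190   55   88 2362] [392.7 229.3] zt 0.1065 mean [ 0.8213 -0.0097  0.1064] rect [0.842  0.0282] [0.281  0.1315] 67.1
```

View pics/crop1.png

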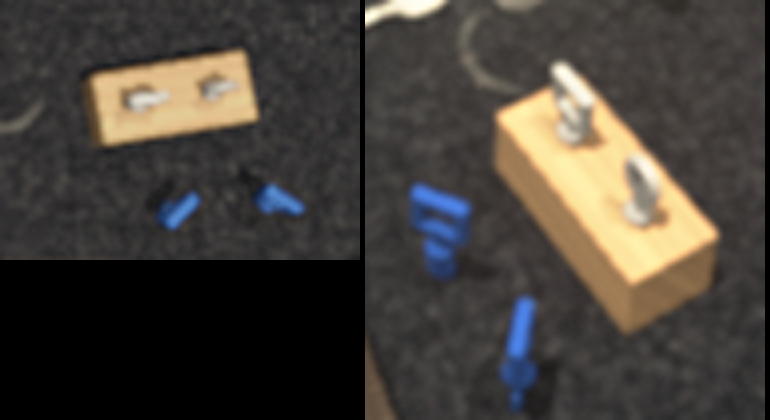

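Candidates: steel oblong-head key, top px (376,219) / side (310,310); steel round key, top (394,217) / side (326,332); blue look-alikes, top (385,247) and (409,244). I choose the oblong steel key, at the left (+y) slot; the crop confirms its rectangular head. First I deal with the jar (red lid at top px (274,228), on the white box).

```bash
cat >> h.py <<'E'
def go(*goals):
    o=robot.get_obs();p=o["tool_pos"];w=o["ee_rot"][2];c,s=np.cos(w),np.sin(w)
    print("at",p.round(4),"yaw",np.degrees(w).round(2),"rpy",o["ee_rot"].round(3),"F",o["wrist_force"].round(1),"w",round(o["width"],4))
    for x,y,z,yd in goals:
        d=np.array([x,y,z])-p
        print("->",np.round([d[0]*c+d[1]*s,d[0]*s-d[1]*c,-d[2]],4),"roll",np.round(-((yd-np.degrees(w)+180)%360-180)/10,2))
E
python3 -c "
from h import *
go((.447,.165,.24,0),(.447,.165,.108,0))"
```

```text
at [ 0.1759 -0.5206  0.2044] yaw 18.67 rpy [-3.14  -0.     0.326] F [ 1.   0.1 -0.1] w 0.0943
-> [ 0.4762 -0.5628 -0.0356] roll 1.87
-> [ 0.4762 -0.5628  0.0964] roll 1.87
```

>>> carry_out(steps=[[[0,0,-0.035],0,-1],[[0.04,-0.047,-0.036],0.2,-1],[[0.08,-0.094,-0.036],0.4,-1],[[0.12,-0.141,-0.036],0.6,-1],[[0.16,-0.188,-0.036],0.8,-1],[[0.2,-0.235,-0.036],1.0,-1],[[0.24,-0.282,-0.036],1.2,-1],[[0.28,-0.329,-0.036],1.4,-1],[[0.32,-0.376,-0.036],1.6,-1],[[0.36,-0.423,-0.036],1.87,-1]])

```text
time: 1.35
tool_pos: [0.3818, -0.0031, 0.2413]
ee_rot: [3.141, -0.001, -0.002]
wrist_force: [0.6, -0.5, 0.1]
width: 0.0941
finger_force: 0.0
```

```bash
python3 -c "
from h import *
go((.447,.165,.24,0),(.447,.165,.108,0))"
```

```text
at [ 0.3818 -0.0031  0.2413] yaw -0.12 rpy [ 3.141e+00 -1.000e-03 -2.000e-03] F [ 0.6 -0.5  0.1] w 0.0941
-> [ 0.0648 -0.1683  0.0013] roll -0.01
-> [ 0.0648 -0.1683  0.1333] roll -0.01
```

>>> carry_out(steps=[[[0.02,-0.05,0],0,-1],[[0.04,-0.1,0],0,-1],[[0.055,-0.145,0],0,-1],[[0.065,-0.168,0.005],0,-1],[[0.065,-0.168,0.04],0,-1],[[0.065,-0.168,0.08],0,-1],[[0.065,-0.168,0.11],0,-1],[[0.065,-0.168,0.13],0,-1],[[0.065,-0.168,0.133],0,-1],[[0.065,-0.168,0.133],0,-0.1]])

```text
time: 2.6
tool_pos: [0.447, 0.1629, 0.1088]
ee_rot: [3.142, -0.0, -0.001]
wrist_force: [-0.5, -0.4, 0.2]
width: 0.087
finger_force: 0.0
```

>>> carry_out(steps=[[[0,0,0],0,0.2],[[0,0,0],0,0.5],[[0,0,0],0,1],[[0,0,0],0,1],[[0,0,0],0,1]])

```text
time: 3.22
tool_pos: [0.4475, 0.1637, 0.1096]
ee_rot: [-3.14, -0.002, -0.0]
wrist_force: [-0.5, 3.4, 5.8]
width: 0.0639
finger_force: 30.0
```

>>> carry_out(steps=[[[0,0,-0.01],0,1],[[0,0,-0.03],0,1],[[0,0,-0.045],0,1],[[0,-0.025,-0.05],0,1],[[0,-0.06,-0.05],0,1],[[0,-0.1,-0.05],0,1],[[0,-0.14,-0.05],0,1],[[0,-0.18,-0.05],0,1],[[0,-0.205,-0.05],0,1],[[0,-0.217,-0.05],0,1]])

```text
time: 4.47
tool_pos: [0.4466, 0.3804, 0.1576]
ee_rot: [3.14, 0.001, 0.001]
wrist_force: [0.8, 0.7, -2.4]
width: 0.0634
finger_force: 30.0
```

>>> carry_out(steps=[[[0,0,0.0],0,1],[[0,0,0.03],0,1],[[0,0,0.065],0,1],[[0,0,0.09],0,1],[[0,0,0.11],0,1],[[0,0,0.12],0,1],[[0,0,0.124],0,1],[[0,0,0.126],0,1],[[0,0,0.126],0,1]])

```text
time: 5.6
tool_pos: [0.4474, 0.38, 0.0332]
ee_rot: [-3.141, -0.001, -0.001]
wrist_force: [-0.1, -0.5, -2.9]
width: 0.0638
finger_force: 30.0
```

Run:
```python
from h import *
go((.447,.38,.023,0))
s=robot.snapshot("side");cv2.imwrite("pics/side1.png",cv2.resize(s["image"][120:330,130:410],None,fx=2.5,fy=2.5)[...,::-1])
```

```text
at [0.4474 0.38   0.0332] yaw -0.04 rpy [-3.141e+00 -1.000e-03 -1.000e-03] F [-0.1 -0.5 -2.9] w 0.0638
-> [-0.0004  0.      0.0102] roll -0.0
```

View pics/side1.png

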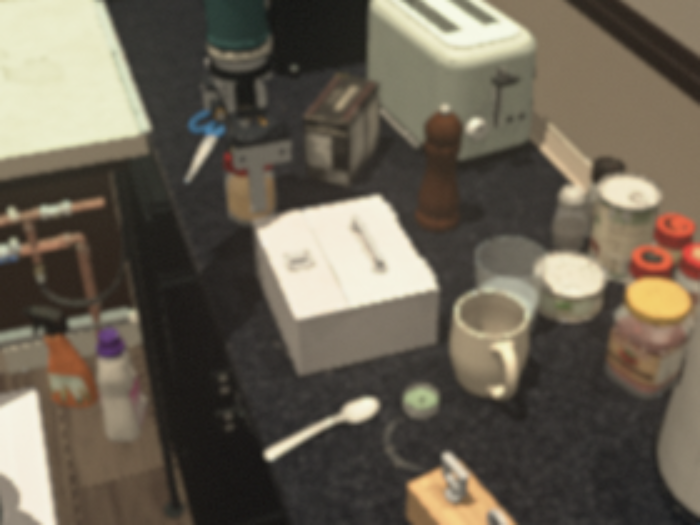

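The jar hangs upright in the fingers at crop px (250,190), clear of the box; the key plate is now visible at (298,260). Lower it the last 10 mm.

>>> carry_out(steps=[[[0,0,0.004],0,1],[[0,0,0.007],0,1],[[0,0,0.009],0,1],[[0,0,0.0095],0,1],[[0,0,0.0095],0,1]])

```text
time: 6.28
tool_pos: [0.4469, 0.3798, 0.0232]
ee_rot: [3.141, 0.0, -0.001]
wrist_force: [-1.0, -0.7, -0.3]
width: 0.0635
finger_force: 30.0
```

>>> carry_out(steps=[[[0,0,0.0005],0,1],[[0,0,0.001],0,1],[[0,0,0.001],0,0.25],[[0,0,0.001],0,0],[[0,0,0.001],0,-0.3],[[0,0,0.001],0,-0.6],[[0,0,0.001],0,-1],[[0,0,0.001],0,-1]])

```text
time: 7.28
tool_pos: [0.4472, 0.3799, 0.0217]
ee_rot: [-3.141, -0.0, -0.001]
wrist_force: [-0.2, 0.1, -0.2]
width: 0.0903
finger_force: 0.0
```

>>> carry_out(steps=[[[0,0,-0.01],0,-1],[[0,0,-0.04],0,-1],[[0,0,-0.09],0,-1],[[0,0,-0.14],0,-1],[[0,0.02,-0.18],0,-1],[[0,0.06,-0.19],-0.8,-1],[[0,0.12,-0.19],-1.6,-1],[[0,0.18,-0.19],-2.4,-1],[[0,0.24,-0.19],-3.2,-1],[[0,0.3,-0.19],-4.2,-1]])

```text
time: 8.52
tool_pos: [0.447, 0.0837, 0.213]
ee_rot: [3.14, -0.002, 0.72]
wrist_force: [1.2, -0.6, 0.0]
width: 0.0939
finger_force: 0.0
```

Run:
```python
from h import *
go()
t=robot.snapshot("top");s=robot.snapshot("side")
np.savez("top1.npz",**t);np.savez("side1.npz",**s)
f=lambda S,a,b,c,d,k:cv2.resize(S["image"][a:b,c:d],None,fx=k,fy=k,interpolation=cv2.INTER_CUBIC)
C=np.zeros((560,800,3),np.uint8)
a=f(t,180,250,190,320,3);C[:a.shape[0],:a.shape[1]]=a
b=f(s,180,280,210,310,4);C[:400,395:795]=b
c=f(t,205,235,360,408,6);C[220:400,:288]=c
cv2.imwrite("pics/crop2.png",C[...,::-1])
```

```text
at [0.447  0.0837 0.213 ] yaw 41.27 rpy [ 3.14e+00 -2.00e-03  7.20e-01] F [ 1.2 -0.6  0. ] w 0.0939
```

View pics/crop2.png

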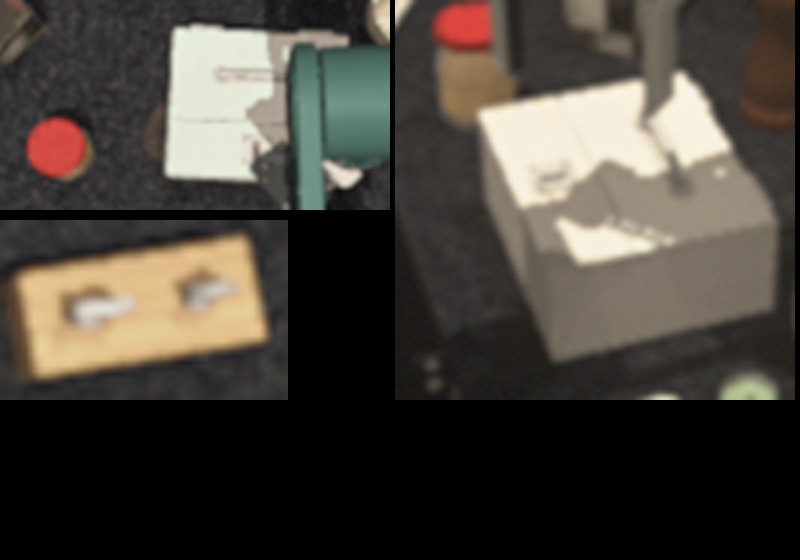

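The jar stands upright on the worktop at crop px (57,147); the arm still hides the box's plate. Next I measure the key and stand from the first pictures.

Run:
```python
from h import *
for n in("top0","top1","side0","side1"):
    S=dict(np.load(n+".npz"));P=pts(S)
    R=(P[...,0]>.45)&(P[...,0]<.55)&(P[...,1]>-.28)&(P[...,1]<-.12)
    w=R&(abs(P[...,2]-.045)<.006)
    # minAreaRect of top face via hires pixel contour->ray at z .045
    hsv=cv2.cvtColor(S["image"],cv2.COLOR_RGB2HSV)
    r=cv2.minAreaRect(P[w][:,:2].astype(np.float32));print(n,"stand",np.round(r[0],4),np.round(r[1],4),round(r[2],2),"n",w.sum())
    for nm,yl,yh in(("left",-.2,-.13),("right",-.27,-.2)):
        k=R&(P[...,2]>.066)&(P[...,1]>yl)&(P[...,1]<yh);Q=P[k]
        if len(Q)<4: print(nm,len(Q));continue
        v=np.linalg.svd(Q[:,:2]-Q[:,:2].mean(0))[2][0]
        vv,uu=np.nonzero(k)
        print(nm,len(Q),Q.mean(0).round(4),"mid",((Q.min(0)+Q.max(0))/2).round(4),"zmax",Q[:,2].max().round(4),"ang",np.degrees(np.arctan2(v[1],v[0])).round(1))
```

```text
top0 stand [ 0.4982 -0.1999] [0.0563 0.1306] 10.84 n 572
left 27 [ 0.4916 -0.1672  0.0861] mid [ 0.4915 -0.1686  0.0843] zmax 0.0917 ang 100.7
right 17 [ 0.5028 -0.2288  0.0839] mid [ 0.502  -0.2305  0.0792] zmax 0.0907 ang -81.9
top1 stand [ 0.498  -0.2005] [0.0563 0.1309] 10.71 n 572
left 27 [ 0.4916 -0.1672  0.0862] mid [ 0.4919 -0.1686  0.0848] zmax 0.0899 ang 100.6
right 18 [ 0.5028 -0.2292  0.0818] mid [ 0.5022 -0.2314  0.0802] zmax 0.0907 ang -82.4
side0 stand [ 0.498  -0.2019] [0.0579 0.1325] 10.92 n 1108
left 80 [ 0.4913 -0.1735  0.0811] mid [ 0.4917 -0.1722  0.0776] zmax 0.0889 ang -76.4
right 79 [ 0.5031 -0.2365  0.0785] mid [ 0.5041 -0.2349  0.0779] zmax 0.0888 ang -74.7
side1 stand [ 0.4985 -0.2018] [0.0588 0.1329] 10.78 n 1100
left 80 [ 0.4913 -0.1735  0.081 ] mid [ 0.4918 -0.1715  0.0772] zmax 0.0883 ang -77.2
right 83 [ 0.503  -0.236   0.0778] mid [ 0.5041 -0.2342  0.0771] zmax 0.0881 ang -75.8
```

```bash
python3 -c "
from h import *
go((.4918,-.170,.15,100.8),(.4918,-.17,.056,100.8))"
```

```text
at [0.4473 0.0813 0.213 ] yaw 40.67 rpy [ 3.139 -0.     0.71 ] F [-0.5 -0.3 -0.7] w 0.0941
-> [-0.13    0.2196  0.063 ] roll -6.01
-> [-0.13    0.2196  0.157 ] roll -6.01
```

>>> carry_out(steps=[[[-0.02,0.03,0.0],-1,-1],[[-0.045,0.07,0.01],-2,-1],[[-0.07,0.12,0.02],-3,-1],[[-0.095,0.165,0.04],-4,-1],[[-0.12,0.205,0.05],-5,-1],[[-0.13,0.22,0.063],-6,-1],[[-0.13,0.22,0.063],-6,-1],[[-0.13,0.22,0.063],-6,-1]])

```text
time: 9.62
tool_pos: [0.4938, -0.1646, 0.1498]
ee_rot: [3.14, 0.0, 1.761]
wrist_force: [0.5, 0.2, -0.3]
width: 0.0944
finger_force: 0.0
```

Run:
```python
from h import *
go((.4918,-.170,.15,100.8),(.4918,-.17,.056,100.8))
t=robot.snapshot("top");s=robot.snapshot("side")
np.savez("top2.npz",**t);np.savez("side2.npz",**s)
go()
for S in(t,s):
    P=pts(S);R=(P[...,0]>.4)&(P[...,0]<.6)&(P[...,1]>.04)&(P[...,1]<.28)
    w=R&(abs(P[...,2]-.085)<.004)
    r=cv2.minAreaRect(P[w][:,:2].astype(np.float32));print("box",np.round(r[0],4),np.round(r[1],4),round(r[2],2),"n",w.sum())
C=np.zeros((560,800,3),np.uint8)
f=lambda S,a,b,c,d,k:cv2.resize(S["image"][a:b,c:d],None,fx=k,fy=k,interpolation=cv2.INTER_CUBIC)
a=f(t,185,245,240,312,5);C[:a.shape[0],:a.shape[1]]=a
b=f(s,205,265,225,305,5);C[:b.shape[0],400:800]=b
c=f(s,270,360,260,360,2.4);C[320:320+c.shape[0],400:400+c.shape[1]]=c
cv2.imwrite("pics/crop3.png",C[...,::-1])
```

```text
at [ 0.4938 -0.1646  0.1498] yaw 100.88 rpy [3.14  0.    1.761] F [ 0.5  0.2 -0.3] w 0.0944
-> [-0.005  -0.003  -0.0002] roll 0.01
-> [-0.005  -0.003   0.0938] roll 0.01
at [ 0.4939 -0.1645  0.1501] yaw 100.98 rpy [3.140e+00 1.000e-03 1.762e+00] F [-0.3 -0.   1. ] w 0.0939
box [0.5085 0.1502] [0.2174 0.1805] 89.28 n 2442
box [0.5006 0.1614] [0.1953 0.1641] 89.11 n 1977
```

View pics/crop3.png

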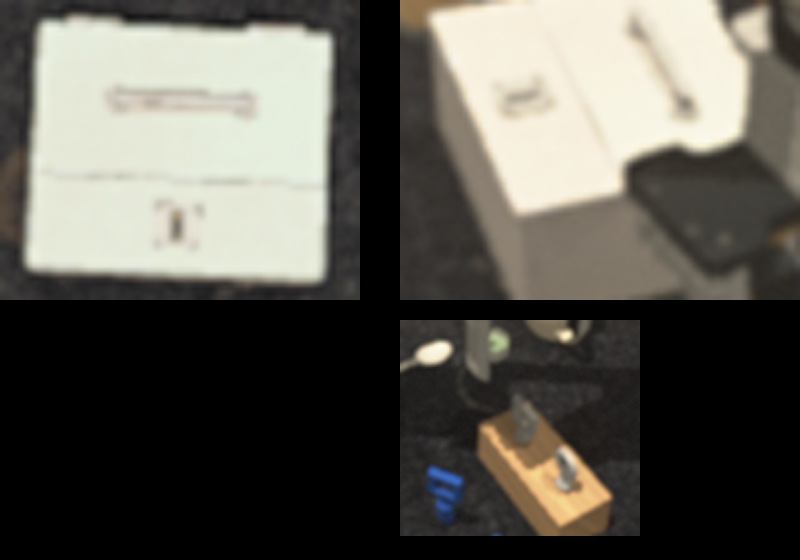

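The plate and dark slot show at top px (275.4,230) and side px (249.4,224.4); the key still stands in its slot under the open gripper. I'll compute the keyhole more finely.

Run:
```python
from h import *
for n,(x0,y0,x1,y1) in(("top2",(271,224,281,236)),("side2",(244,219,256,229))):
    S=dict(np.load(n+".npz"));g=cv2.cvtColor(S["image"],cv2.COLOR_RGB2GRAY).astype(float)
    w=np.clip(150-g[y0:y1,x0:x1],0,None);v,u=np.mgrid[y0:y1,x0:x1]
    c=(w*u).sum()/w.sum(),(w*v).sum()/w.sum();print(n,np.round(c,2),ray(S,*c,.0865).round(4), "deeper",ray(S,*c,.08).round(4))
S=dict(np.load("top2.npz"))
# box top-face contour -> world at .085
for n in("top2","side2"):
    S=dict(np.load(n+".npz"));g=cv2.cvtColor(S["image"],cv2.COLOR_RGB2GRAY).astype(float)
    big=cv2.GaussianBlur(g,(0,0),.7)
    def edge(A,B,nrm):  # world line A-B, subpixel edge along normal by max gradient
        out=[]
        for k in np.linspace(.1,.9,25):
            p0=np.array(A)+(np.array(B)-A)*k; ss=np.linspace(-.012,.012,97)
            uv=np.array([proj(S,[*(p0+np.array(nrm)*a),.085]) for a in ss],np.float32)
            val=cv2.remap(big.astype(np.float32),uv[:,:1],uv[:,1:],cv2.INTER_LINEAR).ravel()
            d=np.abs(np.gradient(val));out.append(p0+np.array(nrm)*(ss*d**2).sum()/(d**2).sum())
        out=np.array(out);vx=cv2.fitLine(out.astype(np.float32),cv2.DIST_HUBER,0,.001,.001).ravel()
        return vx
    for nm,A,B,N in(("front",(.42,.07),(.42,.257),(1,0)),("left",(.42,.258),(.57,.258),(0,1)),("right",(.42,.068),(.57,.068),(0,1))):
        v=edge(A,B,N);print(n,nm,"dir",np.degrees(np.arctan2(v[1],v[0])).round(2),"pt",v[2:].round(4))
```

```text
top2 [275.   229.95] [0.4483 0.1651 0.0865] deeper [0.4488 0.1651 0.08  ]
side2 [nan nan] [nan nan nan] deeper [nan nan nan]
top2 front dir 89.08 pt [0.4161 0.1529]
top2 left dir -0.87 pt [0.4925 0.2618]
top2 right dir -0.89 pt [0.4995 0.0679]
side2 front dir 89.87 pt [0.4185 0.1722]
side2 left dir -1.1 pt [0.5055 0.26  ]
side2 right dir 6.02 pt [0.489  0.0705]<stdin>:5: RuntimeWarning: invalid value encountered in scalar divide
```

>>> carry_out(steps=[[[-0.005,-0.003,0.0],0,-1],[[-0.005,-0.003,0.0],0,-1],[[-0.005,-0.003,0.03],0,-1],[[-0.005,-0.003,0.06],0,-1],[[-0.005,-0.003,0.085],0,-1],[[-0.005,-0.003,0.094],0,-1],[[-0.005,-0.003,0.094],0,-1]])

```text
time: 10.6
tool_pos: [0.4911, -0.171, 0.0549]
ee_rot: [-3.141, -0.0, 1.762]
wrist_force: [-0.1, 0.6, 0.3]
width: 0.0938
finger_force: 0.0
```

>>> carry_out(steps=[[[0,0,0],0,-0.2],[[0,0,0],0,0.5],[[0,0,0],0,0.8],[[0,0,0],0,1],[[0,0,0],0,1],[[0,0,0],0,1],[[0,0,0],0,1],[[0,0,0],0,1]])

```text
time: 11.6
tool_pos: [0.4913, -0.1712, 0.055]
ee_rot: [-3.142, 0.0, 1.763]
wrist_force: [-0.5, 0.3, 0.6]
width: 0.0174
finger_force: 0.0
```

Run:
```python
from h import *
go()
S=dict(np.load("side2.npz"));g=cv2.cvtColor(S["image"],cv2.COLOR_RGB2GRAY).astype(int)
print(g[217:232,240:262])
c=(249.4,224.4);print(ray(S,*c,.0865))
```

```text
at [ 0.4913 -0.1712  0.055 ] yaw 100.99 rpy [-3.142  0.     1.763] F [-0.5  0.3  0.6] w 0.0174
[[241 240 241 241 241 241 241 240 240 240 240 240 241 240 241 240 237 234
  237 240 241 241]
 [241 240 241 241 241 241 241 240 240 241 240 239 239 240 241 242 239 235
  235 239 241 241]
 [240 241 240 240 241 241 241 240 240 239 238 235 232 236 239 241 240 237
  234 237 241 242]
 [240 240 240 238 237 238 238 238 236 235 233 223 218 224 236 240 241 239
  235 235 240 241]
 [240 240 238 231 227 230 233 232 230 230 227 217 207 217 231 239 241 240
  237 234 238 241]
 [241 240 237 228 219 221 225 224 221 219 214 204 202 214 226 236 240 240
  238 234 235 239]
 [241 241 239 232 225 217 210 200 195 189 183 179 187 208 222 231 238 241
  240 236 233 237]
 [242 241 240 235 227 213 188 171 169 170 170 180 196 211 215 222 233 240
  240 239 234 234]
 [242 241 239 235 223 209 191 183 189 192 197 208 214 214 205 212 229 239
  241 240 236 231]
 [240 240 240 236 223 206 197 202 211 213 213 212 211 211 211 219 232 239
  240 240 238 231]
 [234 241 241 239 228 210 194 196 206 215 219 220 218 220 228 235 238 240
  240 240 239 234]
 [226 239 242 241 237 225 214 212 216 225 232 235 234 235 239 241 241 240
  240 240 240 238]
 [210 235 241 241 240 238 235 234 235 237 239 240 240 240 240 241 240 240
  240 239 240 239]
 [186 227 240 241 241 240 240 240 240 240 240 240 240 239 240 240 240 239
  239 239 239 239]
 [162 211 235 241 241 240 240 240 240 239 239 239 239 239 240 240 240 239
  239 239 239 239]]
[0.449947   0.15954725 0.0865    ]
```

>>> carry_out(steps=[[[0,0,0],0,1],[[0,0,0],0,1],[[0,0,0],0,1]])

```text
time: 11.98
tool_pos: [0.4913, -0.1712, 0.055]
ee_rot: [3.142, 0.0, 1.762]
wrist_force: [-0.1, -0.2, -0.7]
width: 0.0077
finger_force: 30.0
```

>>> carry_out(steps=[[[0,0,-0.005],0,1],[[0,0,-0.015],0,1],[[0,0,-0.03],0,1],[[0,0,-0.05],0,1],[[0,0,-0.08],0,1],[[0,0,-0.11],0,1],[[0,0,-0.11],0,1]])

```text
time: 12.85
tool_pos: [0.4932, -0.1721, 0.1691]
ee_rot: [3.135, 0.005, 1.762]
wrist_force: [-0.2, 0.7, 0.5]
width: 0.0079
finger_force: 30.0
```

```bash
python3 -c "
from h import *
go((.449,.1625,.165,179.1))"
```

```text
at [ 0.4932 -0.1721  0.1691] yaw 100.98 rpy [3.135 0.005 1.762] F [-0.2  0.7  0.5] w 0.0079
-> [0.3369 0.0204 0.0041] roll -7.81
```

>>> carry_out(steps=[[[0.02,0.001,0],-0.5,1],[[0.055,0.003,0],-1.3,1],[[0.095,0.006,0],-2.2,1],[[0.135,0.008,0],-3.1,1],[[0.175,0.01,0],-4.0,1],[[0.215,0.013,0],-4.9,1],[[0.255,0.015,0],-5.8,1],[[0.295,0.018,0],-6.7,1],[[0.325,0.02,0],-7.5,1],[[0.337,0.0205,0.004],-7.81,1]])

```text
time: 14.1
tool_pos: [0.4465, 0.1647, 0.16]
ee_rot: [-3.141, -0.001, 3.129]
wrist_force: [-0.1, -0.2, -0.3]
width: 0.0078
finger_force: 30.0
```

>>> carry_out(steps=[[[0,0,0.01],0,1],[[0,0,0.015],0,1],[[0,0,0.015],0,1],[[0,0,0.015],0,1]])

```text
time: 14.6
tool_pos: [0.4475, 0.1629, 0.1461]
ee_rot: [-3.141, 0.0, 3.124]
wrist_force: [-0.3, 0.1, 0.2]
width: 0.0077
finger_force: 30.0
```

Run:
```python
from h import *
go((.449,.1625,.15,179.1))
t=robot.snapshot("top");s=robot.snapshot("side")
np.savez("top3.npz",**t);np.savez("side3.npz",**s)
p=robot.get_obs()["tool_pos"]
print("tcp px",proj(t,p),proj(s,p),"tip",proj(s,p-[0,0,.034]))
f=lambda S,a,b,c,d,k:cv2.resize(S["image"][a:b,c:d],None,fx=k,fy=k,interpolation=cv2.INTER_CUBIC)
C=np.zeros((560,800,3),np.uint8)
a=f(t,185,245,240,312,4);C[:a.shape[0],:a.shape[1]]=a
b=f(s,175,255,225,288,7);C[:b.shape[0],300:300+b.shape[1]]=b
cv2.imwrite("pics/crop4.png",C[...,::-1])
```

```text
at [0.4475 0.1629 0.1461] yaw 178.99 rpy [-3.141  0.     3.124] F [-0.3  0.1  0.2] w 0.0077
-> [-0.0015 -0.0004 -0.0039] roll -0.01
tcp px [275.69524045 228.71261824] [247.2056221  206.15527278] tip [247.77642293 216.332064  ]
```

View pics/crop4.png

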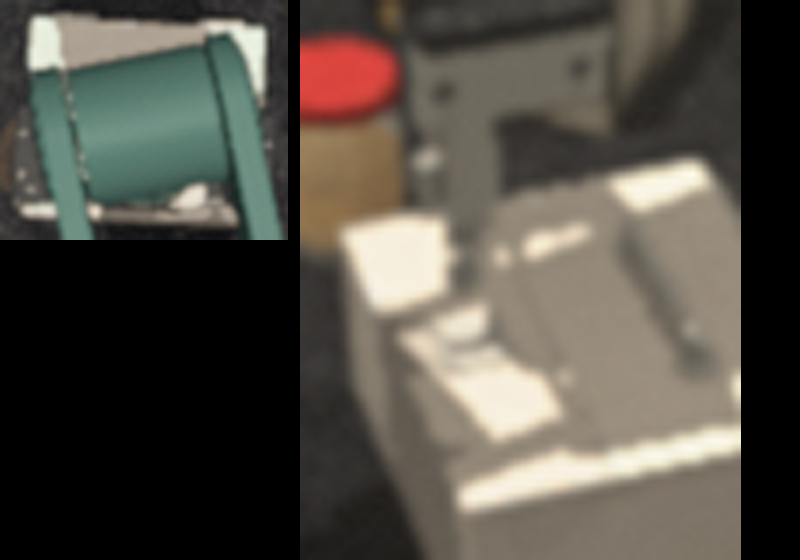

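The key is held above the plate (side crop: head edge at (428,158), tip near (460,270)); the slot is at about (471,346). I compare the two in the side view's depth.

Run:
```python
from h import *
np.set_printoptions(linewidth=200)
S=dict(np.load("side3.npz"));P=pts(S)
m=(P[...,0]>.42)&(P[...,0]<.475)&(P[...,1]>.12)&(P[...,1]<.19)&(P[...,2]>.095)&(P[...,2]<.2)
for v in range(185,222):
    u=np.nonzero(m[v])[0]
    if len(u): q=P[v,u];print(v,u.min(),u.max(),"x",q[:,0].min().round(4),q[:,0].max().round(4),"y",np.median(q[:,1]).round(4),"z",np.median(q[:,2]).round(4))
g=cv2.cvtColor(S["image"],cv2.COLOR_RGB2GRAY)
print(g[204:232,240:258])
```

```text
193 247 251 x 0.4446 0.4553 y 0.1465 z 0.1992
194 243 251 x 0.4385 0.4549 y 0.1471 z 0.1945
195 243 251 x 0.4384 0.4552 y 0.1465 z 0.1935
196 243 252 x 0.439 0.4618 y 0.1487 z 0.1878
197 242 252 x 0.4351 0.4572 y 0.1474 z 0.1852
198 241 252 x 0.4318 0.4571 y 0.1476 z 0.1817
199 241 252 x 0.4317 0.4577 y 0.1482 z 0.179
200 241 252 x 0.4308 0.4568 y 0.148 z 0.1758
201 241 252 x 0.4308 0.4575 y 0.1484 z 0.1718
202 242 252 x 0.4331 0.4564 y 0.1467 z 0.1697
203 241 252 x 0.4317 0.4571 y 0.1482 z 0.1657
204 241 252 x 0.4322 0.4567 y 0.1484 z 0.1622
205 242 252 x 0.4326 0.4562 y 0.1479 z 0.1594
206 242 252 x 0.4322 0.4563 y 0.1467 z 0.1563
207 245 251 x 0.4392 0.455 y 0.1492 z 0.1529
208 245 250 x 0.4386 0.4552 y 0.1583 z 0.1434
209 245 250 x 0.4409 0.4537 y 0.1612 z 0.1387
210 245 249 x 0.4394 0.4497 y 0.1557 z 0.1394
211 247 248 x 0.4436 0.4472 y 0.1549 z 0.1364
212 246 250 x 0.4438 0.4537 y 0.1601 z 0.1275
213 245 250 x 0.4406 0.4537 y 0.1618 z 0.1245
214 245 250 x 0.4402 0.4537 y 0.1617 z 0.122
215 245 250 x 0.4394 0.4533 y 0.1603 z 0.1189
216 246 249 x 0.4425 0.45 y 0.1606 z 0.1154
[[ 
[... 1397 characters left out ...]
122 118 129 136 139 139]
 [184 207 212 206 197 195 195 195 191 181 162 139 126 122 125 132 136 138]
 [167 200 214 213 202 190 176 166 166 163 161 165 168 153 132 127 133 139]
 [130 169 197 208 202 193 183 180 185 189 194 204 204 185 155 136 132 135]
 [105 130 165 191 197 192 191 198 209 211 210 211 209 203 189 168 146 138]
 [ 98 109 135 170 192 190 186 193 203 212 217 218 217 219 224 213 184 162]
 [105 114 127 152 181 197 203 209 214 223 229 234 232 234 237 234 224 209]
 [112 126 133 142 161 190 218 231 234 236 238 239 239 239 239 239 238 235]
 [109 125 135 138 143 164 201 228 237 240 239 239 238 238 239 239 239 240]
 [100 117 132 137 137 142 165 203 229 238 239 239 238 238 238 239 239 239]]
```

Run:
```python
from h import *
S=dict(np.load("side2.npz"));T=dict(np.load("top2.npz"))
for k in((.4495,.163),(.450,.160)):
    for nm,a,b in(("corners",.015,.015),("slot",.0115,.0052)):
        for n,C in(("side",S),("top",T)):
            print(k,nm,n,[proj(C,[k[0]+i*a,k[1]+j*b,.0865]).round(1).tolist() for i,j in((1,1),(1,-1),(-1,-1),(-1,1))])
g=cv2.cvtColor(T["image"],cv2.COLOR_RGB2GRAY).astype(int);print(g[222:238,266:285])
C=cv2.resize(S["image"][214:234,236:264],None,fx=25,fy=25,interpolation=cv2.INTER_CUBIC)
for k,c in(((.4495,.163),(255,0,0)),((.45,.16),(0,0,255))):
    for a,b in((.015,.015),(.0115,.0052)):
        q=np.array([proj(S,[k[0]+i*a,k[1]+j*b,.0865]) for i,j in((1,1),(1,-1),(-1,-1),(-1,1))]);q=((q-[236,214]+.5)*25).astype(int)
        cv2.polylines(C,[q],True,c,1)
cv2.imwrite("pics/crop5.png",C[...,::-1])
```

```text
(0.4495, 0.163) corners side [[252.5, 219.6], [255.7, 225.7], [245.2, 228.0], [242.2, 221.8]]
(0.4495, 0.163) corners top [[271.2, 224.9], [280.4, 225.1], [280.2, 234.4], [270.9, 234.1]]
(0.4495, 0.163) slot side [[252.3, 221.8], [253.4, 223.9], [245.4, 225.7], [244.4, 223.5]]
(0.4495, 0.163) slot top [[274.2, 226.0], [277.4, 226.1], [277.2, 233.2], [274.0, 233.1]]
(0.45, 0.16) corners side [[252.9, 220.1], [256.2, 226.3], [245.7, 228.6], [242.7, 222.4]]
(0.45, 0.16) corners top [[272.1, 224.7], [281.3, 225.0], [281.1, 234.2], [271.8, 234.0]]
(0.45, 0.16) slot side [[252.8, 222.4], [253.9, 224.5], [245.9, 226.3], [244.9, 224.1]]
(0.45, 0.16) slot top [[275.1, 225.9], [278.3, 226.0], [278.1, 233.1], [274.9, 233.0]]
[[231 231 231 231 231 232 232 231 229 227 227 227 228 229 226 224 225 225
  225]
 [230 230 231 231 231 230 230 230 230 230 230 231 232 232 231 230 231 230
  230]
 [230 230 230 231 227 221 219 219 223 229 230 230 230 230 230 230 230 230
  229]
 [229 230 230 230 221 201 198 203 210 223 226 227 225 219 221 228 230 230
  229]
 [229 230 230 229 219 201 205 210 204 203 212 221 21
[... 220 characters left out ...]
 209 159 127 172 216 226 224 227 229 230 230
  229]
 [231 230 231 230 228 226 224 208 156 119 170 215 226 226 229 230 229 229
  229]
 [231 230 230 230 227 224 223 208 154 127 173 216 225 226 229 230 229 229
  229]
 [230 230 230 229 224 218 220 206 164 150 183 215 221 222 229 230 230 229
  229]
 [231 230 230 229 219 206 214 212 197 193 204 215 213 214 227 230 229 229
  229]
 [230 230 231 230 221 212 219 225 225 224 224 219 210 214 227 230 229 229
  230]
 [230 231 231 231 230 228 230 232 232 231 230 226 222 226 229 230 229 230
  231]
 [232 232 232 232 232 233 232 232 232 231 231 231 231 232 231 231 230 230
  231]
 [232 233 232 233 233 232 232 232 231 231 231 232 233 233 232 232 232 231
  232]]
```

View pics/crop5.png

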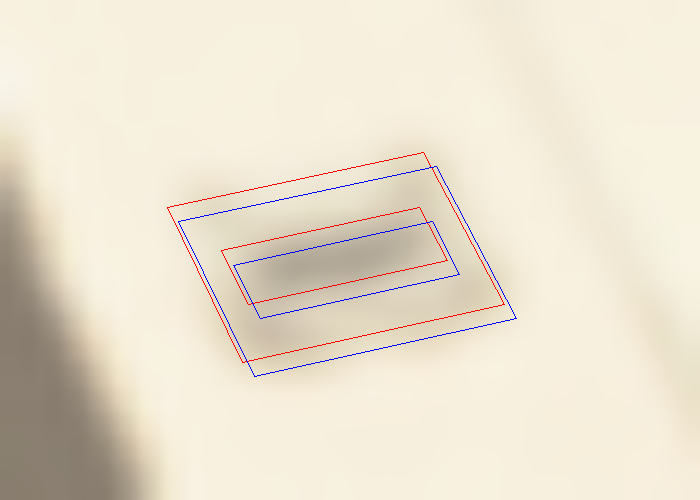

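The drawn plate outline (red) for keyhole (0.4495, 0.163) matches the picture in both views; align the key there and go down slowly.

>>> carry_out(steps=[[[-0.003,0,0.0],0,1],[[-0.003,0,0.01],0,1],[[-0.003,0,0.02],0,1],[[-0.003,0,0.024],0,1],[[-0.003,0,0.027],0,1],[[-0.003,0,0.029],0,1],[[-0.003,0,0.03],0,1]])

```text
time: 15.58
tool_pos: [0.4503, 0.1635, 0.116]
ee_rot: [-3.142, 0.0, 3.126]
wrist_force: [0.1, 0.8, 0.2]
width: 0.0077
finger_force: 30.0
```

>>> carry_out(steps=[[[0,0,0.002],0,1],[[0,0,0.004],0,1],[[0,0,0.006],0,1],[[0,0,0.007],0,1],[[0,0,0.007],0,1]])

```text
time: 16.2
tool_pos: [0.4501, 0.1635, 0.1089]
ee_rot: [-3.141, -0.0, 3.126]
wrist_force: [0.4, -0.3, -0.7]
width: 0.0074
finger_force: 30.0
```

>>> carry_out(steps=[[[0.0005,0,0.001],0,1],[[0.001,0,0.002],0,1],[[0,0,0.003],0,1],[[-0.001,0,0.0035],0,1],[[0,0,0.004],0,1],[[0.001,0,0.005],0,1],[[0,0,0.0055],0,1],[[-0.001,0,0.006],0,1],[[0,0,0.0065],0,1],[[0,0,0.007],0,1]])

```text
time: 17.45
tool_pos: [0.4493, 0.1634, 0.1019]
ee_rot: [-3.141, -0.002, 3.126]
wrist_force: [-5.2, -0.5, 4.5]
width: 0.008
finger_force: 30.0
```

>>> carry_out(steps=[[[0.001,0,0.001],0,1],[[0.0015,0,0.0015],0,1],[[0.0005,0,0.002],0,1],[[-0.0005,0,0.003],0,1],[[0.0005,0,0.0035],0,1],[[0.0015,0,0.004],0,1],[[0.0005,0,0.0045],0,1],[[-0.0005,0,0.005],0,1],[[0.0005,0,0.0055],0,1],[[0.0005,0,0.0055],0,1]])

```text
time: 18.7
tool_pos: [0.4512, 0.1636, 0.0982]
ee_rot: [3.141, 0.004, 3.126]
wrist_force: [-3.6, -0.6, 7.6]
width: 0.0078
finger_force: 30.0
```

>>> carry_out(steps=[[[0.001,0,0.001],0,1],[[0.0,0,0.0015],0,1],[[-0.001,0,0.002],0,1],[[0.0,0,0.0025],0,1],[[0.001,0,0.003],0,1],[[0.0,0,0.0035],0,1],[[-0.001,0,0.004],0,1],[[0,0,0.004],0,1],[[0,0,0.004],0,1]])

```text
time: 19.82
tool_pos: [0.4512, 0.1637, 0.0962]
ee_rot: [3.141, 0.005, 3.126]
wrist_force: [-6.5, -1.8, 16.9]
width: 0.0078
finger_force: 30.0
```

Run:
```python
from h import *
go((.4497,.1635,.0965,179.1))
s=robot.snapshot("side");P=pts(s)
cv2.imwrite("pics/crop6.png",cv2.resize(s["image"][185:245,225:288],None,fx=9,fy=9,interpolation=cv2.INTER_CUBIC)[...,::-1])
p=np.array([.4497,.1635,.0865]);print([((proj(s,p+[0,0,h])-[225,185]+.5)*9).round() for h in(0,.004,.014,.042)])
```

```text
at [0.4512 0.1637 0.0962] yaw 179.09 rpy [3.141 0.005 3.126] F [-6.5 -1.8 16.9] w 0.0078
-> [ 0.0015 -0.0003 -0.0003] roll -0.0
[array([220., 352.]), array([219., 342.]), array([218., 316.]), array([214., 241.])]
```

View pics/crop6.png

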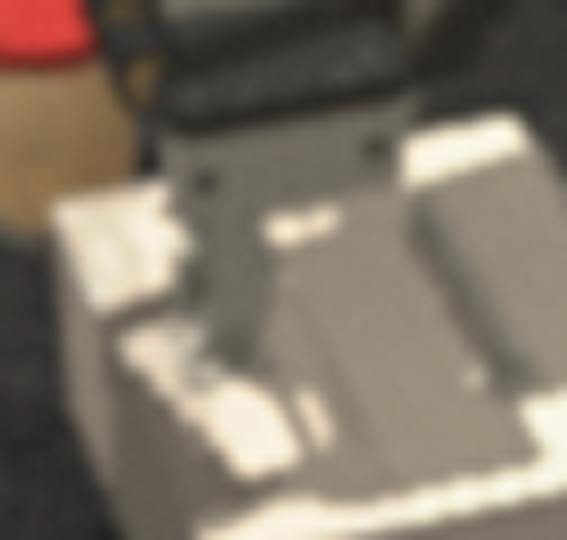

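The finger tips sit just above the plate (crop (230,355)), with the key nearly or fully home. I press a little more to tell a stop from the pins.

>>> carry_out(steps=[[[0.001,0,0.001],0,1],[[0.0015,0,0.0015],0,1],[[0.0005,0,0.002],0,1],[[-0.0005,0,0.002],0,1],[[0.0005,0,0.0025],0,1],[[0.001,0,0.003],0,1],[[0.001,0,0.003],0,1]])

```text
time: 20.75
tool_pos: [0.4514, 0.1637, 0.096]
ee_rot: [3.141, 0.008, 3.126]
wrist_force: [-8.6, -3.1, 26.7]
width: 0.0079
finger_force: 30.0
```

>>> carry_out(steps=[[[0.001,0,0],0,1],[[0.002,0,0],0,1],[[0.002,0,0],0.3,1],[[0.002,0,0],0.8,1],[[0.002,0,0],1.3,1],[[0.002,0,0],1.8,1],[[0.002,0,0],1.8,1]])

```text
time: 21.62
tool_pos: [0.4512, 0.1635, 0.0961]
ee_rot: [3.137, 0.012, 2.811]
wrist_force: [-4.6, -4.0, 23.8]
width: 0.0078
finger_force: 30.0
```

```bash
python3 -c "
from h import *
go();print(robot.get_obs()['wrist_torque'])"
```

```text
at [0.4512 0.1635 0.0961] yaw 161.05 rpy [3.137 0.012 2.811] F [-4.6 -4.  23.8] w 0.0078
[-0.70821742  0.87886182  0.12252479]
```

>>> carry_out(steps=[[[0,0,0],0.7,1],[[0,0,0],1.5,1],[[0,0,0],2.3,1],[[0,0,0],3.1,1],[[0,0,0],3.9,1],[[0,0,0],4.7,1],[[0,0,0],5.5,1],[[0,0,0],6.2,1],[[0,0,0],6.8,1],[[0,0,0],6.8,1]])

```text
time: 22.88
tool_pos: [0.4491, 0.162, 0.0959]
ee_rot: [3.134, 0.004, 1.624]
wrist_force: [-10.1, -6.6, 27.1]
width: 0.0079
finger_force: 30.0
```

```bash
python3 -c "
from h import *
go();print(robot.get_obs()['wrist_torque'])"
```

```text
at [0.4491 0.162  0.0959] yaw 93.05 rpy [3.134 0.004 1.624] F [-10.1  -6.6  27.1] w 0.0079
[-1.55700118  2.04709841  0.14881917]
```

>>> carry_out(steps=[[[-0.0005,-0.001,0],0.2,1],[[-0.001,-0.002,-0.0005],0.4,1],[[-0.001,-0.002,-0.001],0.5,1],[[-0.001,-0.002,-0.001],0.5,1],[[-0.001,-0.002,-0.001],0.5,1]])

```text
time: 23.5
tool_pos: [0.4487, 0.1618, 0.096]
ee_rot: [3.131, 0.001, 1.538]
wrist_force: [-3.5, -3.4, 20.0]
width: 0.0074
finger_force: 30.0
```

Run:
```python
from h import *
go();print(robot.get_obs()['wrist_torque'],robot.get_obs()['finger_force'])
s=robot.snapshot("side");t=robot.snapshot("top")
C=np.zeros((540,800,3),np.uint8)
C[:,:450]=cv2.resize(s["image"][175:265,220:295],None,fx=6,fy=6,interpolation=cv2.INTER_CUBIC)
a=cv2.resize(t["image"][180:250,190:305],None,fx=3,fy=3);C[:a.shape[0],452:452+a.shape[1]]=a
cv2.imwrite("pics/crop7.png",C[...,::-1])
T=dict(np.load("side2.npz"))
A,B=pts(T),pts(s)   # lid height change, box frame x
for x0,x1 in((.485,.5),(.5,.52),(.52,.55)):
    f=lambda P:np.median(P[(P[...,0]>x0)&(P[...,0]<x1)&(P[...,1]>.09)&(P[...,1]<.24)&(P[...,2]>.07)&(P[...,2]<.1)][:,2])
    print(x0,f(A),f(B))
```

```text
at [0.4487 0.1618 0.096 ] yaw 88.1 rpy [3.131e+00 1.000e-03 1.538e+00] F [-3.5 -3.4 20. ] w 0.0074
[-0.98174265  0.92509304  0.156059  ] 30.008016228675842
0.485 0.08429943738819363 0.0902831154467072
0.5 0.0841769189107163 0.08902293362330913
0.52 0.08479996284066053 0.08757938450486447
```

View pics/crop7.png

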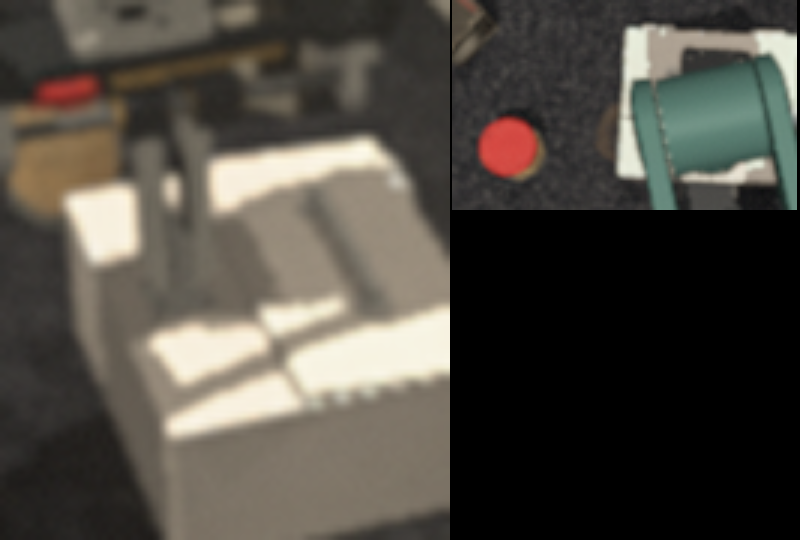

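The fingers hold the key turned, and the lid's front edge is about 6 mm up in the side depth (step line at (280,345)). The jar stands upright at the left (510,147). Handing in.

```bash
python3 -c "
from bench import robot
print(robot.close_job())"
```

```text
the job is handed in; nothing more can be done
None
```

I handed the job in with the jar upright on the worktop, and the oblong key pushed to its stop in the lock (I take that as fully home), gripped and held about a quarter turn clockwise. The lid is about 6 mm ajar by camera depth. No verdict came back.

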